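Scoop the loose plugs into the empty sorting tray

TASK

With the small hand scoop, lift the three black plugs all together out of the U-shaped fence (running the scoop flat along the bench in at the open side catches them against the bar); do not touch the plugs with the fingers. Tip them into the empty grey sorting tray, not the one that already holds a gear and a bolt. Then set the scoop down flat on the bench, clear of the trays.

Things in the scene. Friction and masses are not known exactly. Their poses are not given: they have to be found in the camera images.
- scoop: steel hand scoop with an upright wooden grip, flat on the bench, 0.12 kg. Origin under its middle, z up; mouth towards its own -x (at first roughly to the robot's right). Floor 2 mm thick, 64 mm wide in y; cheeks 22 mm high, 2 mm thick, from x = -22 to +36 mm; back wall 40 mm high at x = +35. Plugs slide out once it leans 30 to 45 degrees, and stay in when level.
- scoop_grip (a point): middle of the grip, at (37, 0, 95) mm in the scoop's frame. The grip is an upright block at the scoop's back, 14 mm thick in x, 32 mm wide in y, from 50 to 116 mm above the scoop's underside: pinch it from above, fingers closing along the scoop's x.
- scoop_lip (a point): middle of the front edge of the bare bevelled lip, on its underside, at (-40, 0, 0) mm in the scoop's frame. The lip runs 18 mm ahead of the cheeks and thins from 2 to 1 mm. Driving it under plugs caught against the bar, until the cheeks all but meet the bar, can take pushes of up to about 20 N.
- fence: low aluminium U-shaped fence, fixed to the bench, no floor, open along its own +x (roughly to the robot's left). Origin on the bench under the middle of the bar (6 mm thick in x, 4.5 to 30 mm above the bench: the lip passes under it, plugs and cheeks do not). Side walls 30 mm high, to x = +100 mm, 96 mm apart inside. Plugs lie between the bar and x = 50 mm, y within 27 mm.
- plug_a: one of three like black plastic push-fit plugs lying on their sides on the bench in the fence: round flange 16 mm across, tapering shank about 10 mm across, 22 mm long along its own y, 12 g. Origin at the underside, about mid-length. It starts by the bar, on the fence's +y side.
- plug_b: one of three like black plastic push-fit plugs lying on their sides on the bench in the fence: round flange 16 mm across, tapering shank about 10 mm across, 22 mm long along its own y, 12 g. Origin at the underside, about mid-length. It starts by the bar, on the fence's -y side.
- plug_c: one of three like black plastic push-fit plugs lying on their sides on the bench in the fence: round flange 16 mm across, tapering shank about 10 mm across, 22 mm long along its own y, 12 g. Origin at the underside, about mid-length. It starts behind the other two, farther from the bar.
- tray_empty: the empty one of two like shallow grey plastic sorting trays, fixed to the bench: 76 mm in x, 110 mm in y, 22 mm high, walls and floor 2 mm. Origin under its middle, z up, its -x roughly to the robot's right, long side pointing away from it. The other tray, holding a white gear and a bolt, is not to be used; either tray may be the nearer to the fence.
- parts_drawers: grey cabinet of small drawers behind the trays, only to be kept clear of: it never moves, 203 mm high; its footprint reaches from x = -95 mm (-125 mm where a drawer stands open, at its -y half) to +95 mm and y from -118 to +118 mm in its own frame, origin under its middle. Reach round its front, on the robot's side.
Not all that is in view belongs to the job. Leave any blue look-alike of the scoop alone.

How it is judged:
By the outcome, as a careful person would: the job done as asked, in the order asked, and still so for the second after the job is handed in, with the robot touching nothing.
It also fails if it takes over 64 s, if anything falls off the work surface, if the arm or the gripper's body presses on something with over 40 N, if the wrist force passes 120 N, or if a joint passes its speed limit or range.

ROBOT

A 7-joint arm with a two-finger parallel gripper is mounted at the origin on the work surface; the furniture and walls round the work are solid. World frame = base frame: x ahead of the robot, y to its left, z up, the work surface at z = 0. Lengths are in m, angles in rad, forces in N, time in s.
With the tool pointing down it reaches from about 0.35 to 0.9 m from the base axis. Payload 8.1 kg.
Tool frame: the origin (TCP) lies at the centre of the arm's flange, where the gripper is bolted on; the fingertips stand 178 mm ahead of it and the grasp point (between the pads) lies 159 mm ahead of it; z points along the fingers, y is the line along which they close (so a half turn about z gives the same grasp; the last joint's range is limited). The gripper opens to 92 mm and grips with 3 to 60 N. Pads are 19 mm wide; open, the fingers measure 130 mm over their backs; the gripper's body (75 mm by 190 mm) begins 47 mm behind the grasp point.
Start: joints at [-1.293, 0.434, 0.025, 1.573, -0.012, 1.134, -0.075], TCP at [0.232, 0.58, 0.405] pointing down, gripper open.
Joint ranges: [-2.62, 2.62], [-0.44, 2.09], [-1.27, 1.32], [0.08, 2.57], [-1.32, 4.46], [0.12, 2], [-2.74, 2.74]. Speed limits (rad/s): [2.22, 2.22, 3.01, 3.01, 3.14, 3.14, 3.14].

INTERFACE

Orientations are given as a rotation vector (axis times angle).
In Python, from cell import arm gives the robot as it stands. The module is installed in compiled form; this text tells all that it offers.
- The arm moves only by the shell command python3 -m inch 'ROWS' [FORCE]. ROWS is text: rows parted by semicolons, each of 5 numbers parted by spaces: the shift along the tool's x, y, z in m, then the turn about the tool's z in rad, then the finger opening in m, from 0 to 0.0918. In form: x y z roll fingers; .... A call has 1 to 5 rows; each row is the pose to reach, as a shift and turn from the pose commanded when the call began, along the tool's axes at that moment; what a row does not reach only later rows make up. A row lasts 1/10 s, in which the tool goes at most 50 mm and 8.59 degrees, less where a joint would pass 70% of its speed; a pose out of reach is approached as far as the arm can. A call with a gripper value outside its range is refused whole. The fingers move at their own pace and stop on an object; FORCE is the grip in N (left out, the last holds). Time passes only in rows, so rows that repeat a pose let the fingers close. It gives the time, the measured TCP pose, the force, the opening and the grip force at its end, in the units of the state.
- arm.observe(): the state, without advancing time (a new reading comes with each control period).
- arm.get_image(name): name is "scene" or "top" or "wrist"; returns the picture (420x560x3 uint8, red, green, blue); there is no depth.
- arm.get_calibration(name): a dict with "intrinsics" (3x3 intrinsics, pixels), "pose" (4x4, takes a point from camera to world coordinates). Camera axes: x right, y up, looking along -z (the intrinsics and any distortion apply to the point x, -y, -z); pixel columns grow to the right and rows downward; lengths in m; the calibration is good to about 2 mm. A picture is of the moment at which its call begins: read the wrist's pose just before it. get_calibration takes no time and is no camera call; for the wrist camera it gives the pose at the moment of the call.
- arm.sign_off(): hands the job in; it is judged then, once.
Trained networks look in the newest picture that a camera, given by its name, has taken for a name from the list of things; names that differ only in an ending like _2 or _b are one class to them, and where a whole thing is asked for, a point or a joint stands for the part that bears it (a point fixed in the world has none). Each returns a list of dicts, best first, with "conf" (0 to 1); they miss things now and then, are a little off and sometimes report something else, mostly with a low value. They report only what shows in the picture. A call takes as long as a camera call. They do not tell look-alikes from the thing itself.
- arm.look_for(camera, query): "point" ([row, column] in pixels, amid what is visible of it).
- arm.silhouettes(camera, query): "region" (420x560 bool, what is visible of it) and "point" ([row, column] in pixels, amid what is visible of it).
- arm.place_of(camera, query): "point" ([row, column] in pixels: a listed point, or the origin of a listed thing).
The state is a dict: "clock": time; "joints": joint angles; "dq": joint speeds; "joint_efforts": joint torques, N m; "position": TCP position; "ee_rot": TCP orientation; "force": force on the tool from outside, world axes, zero at the start; "ft_torque": the same for the moment, N m; "width": opening from 0.0 (shut) to 1.0 (fully open); "gripper_force": force on a finger pad.
Only numpy, scipy, OpenCV 4.12 (cv2) and the standard library are available. Lean on these libraries where they do the work, as an engineer would, in place of code of your own. Each camera call takes 0.05 s, during which the arm holds its last target. There are 200 camera calls.

## Working session

There is one attempt and no reset: what is moved stays moved. The work goes in short steps, Python scripts to look and compute and a shell command to move; the robot and the scene stay as the last step left them, time stands still between calls to the robot, and variables do not carry over. Pictures are saved under pics/ and viewed, at most 10 in all, crops included, and the job is handed in when it is done.

```bash
mkdir -p pics; cat > h.py <<'E'
import numpy as np,cv2
from cell import arm
from scipy.spatial.transform import Rotation as R
def px2w(cam,p,z=0.0,cal=None):
    c=cal or arm.get_calibration(cam);K=np.array(c["intrinsics"]);T=np.array(c["pose"])
    d=np.linalg.inv(K)@np.array([p[1],p[0],1.]);d=T[:3,:3]@np.array([d[0],-d[1],-d[2]])
    return T[:3,3]+d*(z-T[2,3])/d[2]
def w2px(cam,w,cal=None):
    c=cal or arm.get_calibration(cam);K=np.array(c["intrinsics"]);T=np.array(c["pose"])
    q=T[:3,:3].T@(np.array(w)-T[:3,3]);q=K@np.array([q[0],-q[1],-q[2]]);return q[[1,0]]/q[2]
E
python3 - <<'E'
from h import *
s=arm.observe();print({k:np.round(v,3) for k,v in s.items()})
print(np.round(R.from_rotvec(s["ee_rot"]).as_matrix(),3))
for n in("scene","top"):
    im=arm.get_image(n);cv2.imwrite(f"pics/{n}0.png",im[:,:,::-1])
    c=arm.get_calibration(n);print(n,c.keys(),np.round(c["pose"],3).tolist(),np.round(c["intrinsics"],0).tolist())
    for q,z in(("scoop",0),("scoop_grip",.095),("scoop_lip",0),("fence",0),("plug_a",0),("tray_empty",0),("parts_drawers",0)):
        for d in arm.place_of(n,q):print(n,q,round(d["conf"],2),np.round(d["point"]),np.round(px2w(n,d["point"],z),3))
E
```

```text
{'clock': np.float64(0.0), 'joints': array([-1.293,  0.435,  0.025,  1.574, -0.012,  1.134, -0.075]), 'dq': array([ 0.001, -0.001, -0.001,  0.001, -0.   , -0.   , -0.   ]), 'joint_efforts': array([-0.0000e+00, -6.6785e+01,  9.8500e-01, -3.1447e+01, -6.0000e-02,
        4.3000e-02,  0.0000e+00]), 'position': array([0.232, 0.58 , 0.404]), 'ee_rot': array([-5.950e-01, -3.085e+00,  2.000e-03]), 'force': array([-0.661,  0.029,  0.326]), 'ft_torque': array([-0.02 ,  0.002,  0.004]), 'gripper_force': np.float64(0.0), 'width': np.float64(0.998)}
[[-0.928  0.372 -0.   ]
 [ 0.372  0.928 -0.001]
 [-0.    -0.002 -1.   ]]
scene dict_keys(['intrinsics', 'pose']) [[0.718, 0.322, -0.617, -0.137], [-0.695, 0.351, -0.627, -0.629], [0.015, 0.879, 0.476, 0.558], [0.0, 0.0, 0.0, 1.0]] [[412.0, 0.0, 274.0], [0.0, 412.0, 213.0], [0.0, 0.0, 1.0]]
scene scoop 0.74 [244. 316.] [ 0.553 -0.082  0.   ]
scene scoop 0.73 [368. 294.] [ 0.231 -0.309  0.   ]
scene scoop_grip 0.95 [311. 314.] [ 0.277 -0.307  0.095]
scene scoop_grip 0.56 [204. 309.] [ 0.561 -0.044  0.095]
scene scoop_lip 0.71 [374. 274.] [ 0.198 -0.297
[... 365 characters left out ...]
016, -0.002], [0.015, 0.092, 0.996, 1.152], [0.0, 0.0, 0.0, 1.0]] [[432.0, 0.0, 280.0], [0.0, 432.0, 207.0], [0.0, 0.0, 1.0]]
top scoop 0.8 [179. 301.] [ 0.555 -0.077  0.   ]
top scoop 0.57 [297. 391.] [ 0.238 -0.309  0.   ]
top scoop_grip 0.9 [289. 404.] [ 0.267 -0.316  0.095]
top scoop_grip 0.86 [168. 287.] [ 0.567 -0.036  0.095]
top scoop_grip 0.72 [160. 382.] [ 0.584 -0.275  0.095]
top scoop_lip 0.96 [314. 389.] [ 0.193 -0.303  0.   ]
top scoop_lip 0.82 [181. 316.] [ 0.549 -0.117  0.   ]
top plug_a 0.41 [172. 384.] [ 0.572 -0.304  0.   ]
top plug_a 0.39 [161. 386.] [ 0.601 -0.31   0.   ]
top plug_a 0.38 [164. 377.] [ 0.592 -0.284  0.   ]
top plug_a 0.18 [170. 285.] [ 0.579 -0.034  0.   ]
```

View pics/scene0.png

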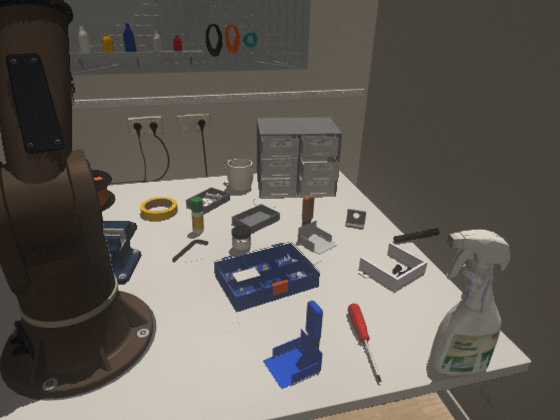

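View pics/top0.png

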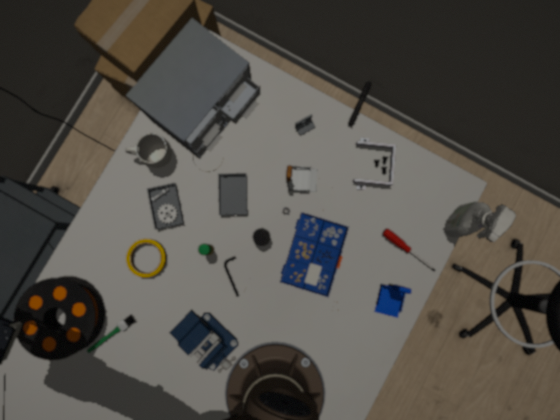

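The scene picture shows the steel scoop with its wooden grip at (col 316, row 240), the fence with black plugs at (392, 267), the empty tray at (256, 218), and the gear tray at (208, 200). The top picture shows the same things: scoop (301,179), fence (375,163), empty tray (233,195), gear tray (165,207).

Look-alikes:
- **Scoop:** steel scoop with brown grip at top (301,179), or the blue one at (391,297). I choose the steel one.
- **Tray:** empty at (233,195), or gear at (165,207). I choose the empty one.

I'll move over the area now and check the choice with a close crop.

```bash
python3 -m inch '-0.036 -0.033 0 0 0.09; -0.072 -0.066 0 0 0.09; -0.108 -0.099 0 0 0.09; -0.144 -0.132 0 0 0.09; -0.18 -0.165 0 0 0.09'; python3 -m inch '-0.036 -0.033 0 0 0.09; -0.072 -0.066 0 0 0.09; -0.108 -0.099 0 0 0.09; -0.144 -0.132 0 0 0.09; -0.18 -0.165 0 0 0.09';  python3 -m inch '-0.036 -0.033 0 -0.05 0.09; -0.072 -0.066 0 -0.1 0.09; -0.108 -0.099 0 -0.15 0.09; -0.144 -0.132 0 -0.2 0.09; -0.18 -0.165 0 -0.2 0.09'
python3 - <<'E'
from h import *
s=arm.observe();print(s["clock"],np.round(s["position"],3),np.round(R.from_rotvec(s["ee_rot"]).as_matrix(),3).tolist())
c=arm.get_calibration("wrist");print(np.round(c["pose"],3).tolist(),np.round(c["intrinsics"],0).tolist())
im=arm.get_image("wrist");cv2.imwrite("pics/w1.png",im[:,:,::-1])
for q,z in(("scoop",0),("scoop_grip",.095),("scoop_lip",0),("fence",0),("plug_a",0),("tray_empty",0)):
    for d in arm.place_of("wrist",q):print(q,round(d["conf"],2),np.round(d["point"]),np.round(px2w("wrist",d["point"],z),3))
E
```

```text
clock: 1.3
position: [0.3386, 0.3583, 0.405]
ee_rot: [0.595, 3.085, 0.001]
force: [0.1, 0.1, -0.6]
width: 0.98
gripper_force: 0.0
clock: 1.8
position: [0.4443, 0.1381, 0.4051]
ee_rot: [0.594, 3.084, 0.001]
force: [1.7, 0.6, -0.3]
width: 0.981
gripper_force: 0.0
clock: 2.3
position: [0.5502, -0.0819, 0.405]
ee_rot: [0.28, 3.128, 0.0]
force: [1.0, 0.4, 0.1]
width: 0.981
gripper_force: 0.0
2.3 [ 0.55  -0.082  0.405] [[-0.984, 0.178, 0.001], [0.178, 0.984, 0.0], [-0.001, 0.0, -1.0]]
[[0.178, -0.944, -0.279, 0.476], [0.984, 0.17, 0.05, -0.069], [-0.0, -0.283, 0.959, 0.384], [0.0, 0.0, 0.0, 1.0]] [[378.0, 0.0, 281.0], [0.0, 378.0, 207.0], [0.0, 0.0, 1.0]]
scoop 0.89 [175. 285.] [ 0.555 -0.086  0.   ]
scoop 0.36 [233.  84.] [ 0.578 -0.312  0.   ]
scoop_grip 0.97 [195. 335.] [ 0.557 -0.043  0.095]
scoop_grip 0.31 [231.  88.] [ 0.551 -0.245  0.095]
scoop_lip 0.97 [185. 246.] [ 0.556 -0.12   0.   ]
fence 0.85 [244.  74.] [ 0.586 -0.317  0.   ]
plug_a 0.55 [232.  85.] [ 0.576 -0.3    0.   ]
plug_a 0.54 [243. 113.] [ 0.594 -0.273  0.   ]
plug_a 0.45 [259.  91.] [ 0.607 -0.303  0.   ]
tray_empty 0.98 [105. 463.] [0.515 0.109 0.   ]
```

View pics/w1.png

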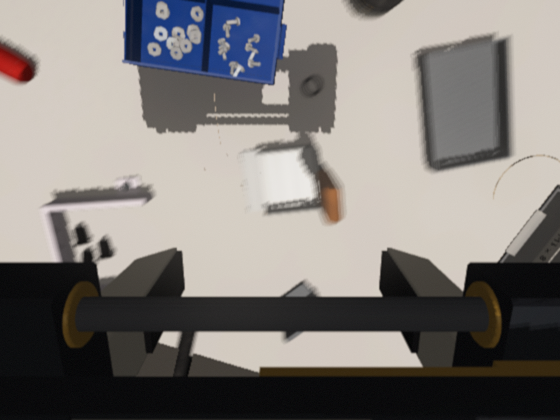

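The wrist picture confirms the choice: steel scoop at (285,178) with an orange-brown wooden grip at (335,195), lip at the left (246,185), the fence at lower left, and the empty tray at (463,105). Next I fit poses to the silhouettes, then look at the fence from above.

```bash
cat > fit.py <<'E'
from h import *
from scipy.optimize import minimize
def box(x0,x1,y0,y1,z0,z1):return np.array([[a,b,c] for a in(x0,x1) for b in(y0,y1) for c in(z0,z1)])/1000
M={"scoop":[box(-40,36,-32,32,0,2),box(-22,36,-32,-30,0,22),box(-22,36,30,32,0,22),box(34,36,-32,32,0,40),box(30,44,-16,16,50,116),box(33,39,-8,8,40,50)],
"fence":[box(-3,3,-51,51,4.5,30),box(-3,100,-51,-48,0,30),box(-3,100,48,51,0,30)],
"tray_empty":[box(-38,38,-55,55,0,22)]}
def proj(P,cal):
    K=np.array(cal["intrinsics"]);T=np.array(cal["pose"]);q=(P-T[:3,3])@T[:3,:3];q=(q*[1,-1,-1])@K.T;return q[:,:2]/q[:,2:]
def render(n,p,cal):
    c,s=np.cos(p[2]),np.sin(p[2]);Rz=np.array([[c,-s,0],[s,c,0],[0,0,1]]);S=4
    m=np.zeros((420*S//2,560*S//2),np.uint8)
    for b in M[n]:
        u=proj(b@Rz.T+[p[0],p[1],0],cal)
        cv2.fillConvexPoly(m,np.round(cv2.convexHull((u*S/2).astype(np.float32))*16).astype(np.int32),255,shift=4)
    return cv2.GaussianBlur(cv2.resize(m,(560,420),interpolation=cv2.INTER_AREA).astype(np.float32)/255,(0,0),1.5)
def fit(n,p0,views,occ=420):
    regs=[(cv2.GaussianBlur(r.astype(np.float32),(0,0),1.5),c,o) for r,c,o in views]
    def cost(p):
        t=0
        for r,c,o in regs:
            d=(render(n,p,c)-r)[:o];t+=np.abs(d).sum()/(r.sum()+1)
        return t
    best=None
    for k in range(3):
        x0=np.array(p0)+np.random.default_rng(k).normal(size=3)*[.004,.004,.05]*(k>0)
        r=minimize(cost,x0,method="Nelder-Mead",options=dict(initial_simplex=x0+np.vstack([np.zeros(3),np.diag([.008,.008,.1])]),xatol=1e-4,fatol=1e-4))
        if best is None or r.fun<best.fun:best=r
    return best.x,best.fun
def seg(cam,q,near):
    c=arm.get_calibration(cam)
    L=[d for d in arm.silhouettes(cam,q)]
    if not L:return None
    u=w2px(cam,near);d=min(L,key=lambda d:np.hypot(*(np.array(d["point"])-u)))
    return d["region"],c,np.round(d["point"]),round(d["conf"],2)
E
python3 - <<'E'
from fit import *
for n,p0 in(("scoop",(.556,-.08,1.45)),("tray_empty",(.52,.11,1.5)),("fence",(.585,-.325,1.6))):
    V={}
    for cam in("wrist","top","scene"):
        if n=="fence" and cam=="wrist":continue
        v=seg(cam,n,[p0[0],p0[1],.02])
        if v:V[cam]=v;print(n,cam,v[2:],v[0].sum())
    for cam,v in V.items():
        x,f=fit(n,p0,[(v[0],v[1],420)]);print("  ",cam,np.round(x,4),round(f,3))
E
python3 -m inch '-0.016 -0.046 0 0 0.09; -0.032 -0.091 0 0 0.09; -0.048 -0.137 0 0 0.09; -0.063 -0.182 0 0 0.09; -0.063 -0.182 0 0 0.09'
python3 - <<'E'
from fit import *
s=arm.observe();print(s["clock"],np.round(s["position"],3))
im=arm.get_image("wrist");cv2.imwrite("pics/w2.png",im[:,:,::-1])
v=seg("wrist","fence",[.585,-.29,.02]);print(v[2:],v[0].sum());np.save("fence_reg.npy",v[0])
x,f=fit("fence",(.585,-.325,1.6),[(v[0],v[1],250)]);print(np.round(x,4),f)
for d in arm.silhouettes("wrist","plug_a"):print(d["conf"],d["point"],np.round(px2w("wrist",d["point"],.007),4))
E
```

```text
scoop wrist (array([179., 295.]), 0.97) 5974
scoop top (array([177., 302.]), 0.87) 677
scoop scene (array([232., 312.]), 0.95) 1057
   wrist [ 0.5542 -0.0755  1.5157] 0.057
   top [ 0.5529 -0.0793  1.5602] 0.131
   scene [ 0.5561 -0.0792  1.5588] 0.11
tray_empty wrist (array([234.,  85.]), 0.39) 238
tray_empty top (array([193., 233.]), 0.82) 1187
tray_empty scene (array([217., 256.]), 0.67) 812
   wrist [ 0.9084 -0.4251  1.1556] 0.996
   top [0.5136 0.1037 1.6058] 0.073
   scene [0.5168 0.1053 1.6403] 0.119
fence top (array([169., 389.]), 0.71) 544
fence scene (array([276., 395.]), 0.63) 1218
   top [ 0.5872 -0.3212  1.4621] 0.352
   scene [ 0.5869 -0.32    1.4393] 0.119
clock: 3.55
position: [0.5773, -0.2781, 0.4047]
ee_rot: [-0.298, -3.127, 0.008]
force: [-0.1, -0.1, 0.3]
width: 0.981
gripper_force: 0.0
3.55 [ 0.577 -0.278  0.405]
(array([227., 284.]), 0.64) 4180
[ 0.5889 -0.3153  1.4595] 0.29874181747436523
0.59 [192.2, 285.8] [ 0.5985 -0.2693  0.007 ]
0.54 [177.8, 261.6] [ 0.5793 -0.2908  0.007 ]
```

View pics/w2.png

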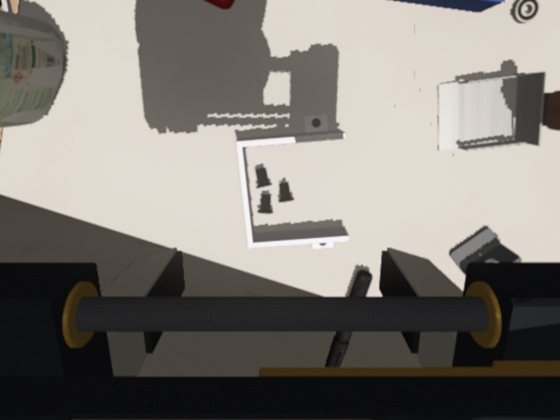

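The picture shows the fence at (237–349, 136–245) with its opening to the right. Plugs are at (262,176), (285,190) and (266,203); the scoop is at (490,110). I'll measure the fence from its bright top rim at z = 30 mm.

```bash
python3 - <<'E'
from fit import *
im=cv2.imread("pics/w2.png");g=im.min(2);c=arm.get_calibration("wrist")
f=lambda u,v:px2w("wrist",(v,u),.03,c)
# bar centreline: brightest-run centroid per row
B=[]
for v in range(152,236,3):
    r=g[v,232:260].astype(int);t=r>r.max()-25;u=232+np.nonzero(t)[0].mean();B.append(f(u,v)[:2]);
B=np.array(B)
def line(P,n):
    vx,vy,x0,y0=cv2.fitLine(P.astype(np.float32),cv2.DIST_HUBER,0,1e-3,1e-3).ravel();return np.array([x0,y0]),np.array([vx,vy]),n
print("bar",[np.round(t,4) for t in line(B,0)[:2]], "width px",t.sum(), np.round(g[190,228:268]))
for a,b in((128,152),(228,252)):
    W=[]
    for u in range(258,340,3):
        r=g[a:b,u].astype(int);t=r>r.max()-15;W.append(f(u,a+np.nonzero(t)[0].mean())[:2])
    print("wall",[np.round(t,4) for t in line(np.array(W),0)[:2]],g[a:b,280])
for u,v in((262,176),(285,190),(266,203)):print("plug",np.round(px2w("wrist",(v,u),.007,c),4))
x,fv=fit("scoop",(.555,-.078,1.53),[(d[0],d[1],420) for d in [seg("top","scoop",[.555,-.078,.02])]]);print(x)
E
```

```text
bar [array([ 0.5862, -0.3086], dtype=float32), array([ 0.9949, -0.1011], dtype=float32)] width px 5 [211 212 212 212 211 212 210 211 212 211 211 209 205 223 238 244 245 245
 226 155 107 136 183 208 211 211 210 212 212 212 211 211 212 203 179 171
 172 170 171 166]
wall [array([ 0.5502, -0.2466], dtype=float32), array([0.2406, 0.9706], dtype=float32)] [ 97  98  98  98  99  98  94  88  96 147 218 241 243 244 243 232 212 207
 209 209 209 209 210 209]
wall [array([ 0.6461, -0.2652], dtype=float32), array([0.1288, 0.9917], dtype=float32)] [103 103 100  95  92  93  91  91  91  90  89 102 160 229 245 245 242 230
 211 207 208 207 209 208]
plug [ 0.5776 -0.29    0.007 ]
plug [ 0.5961 -0.2697  0.007 ]
plug [ 0.6062 -0.2915  0.007 ]
[ 0.55322863 -0.07927275  1.56219852]
```

```bash
python3 - <<'E'
from fit import *
s=arm.observe();print(s["clock"],np.round(s["position"],4),np.round(s["dq"],3))
c=arm.get_calibration("wrist");print(np.round(c["pose"],4).tolist())
im=arm.get_image("wrist");cv2.imwrite("pics/w3.png",im[:,:,::-1])
v=seg("wrist","scoop",[.555,-.09,.02]);print(v[2:],v[0].sum())
x,fv=fit("scoop",(.555,-.078,1.53),[(v[0],c,420)]);print("scoop",np.round(x,4),fv)
o=im.copy()[:,:,::-1].copy()
m=render("scoop",x,c)>.5
for p,col in(((.5929,-.3094,1.47),(0,0,255)),((.587,-.3205,1.45),(0,255,0))):
    k=(render("fence",p,c)>.5).astype(np.uint8);cs,_=cv2.findContours(k,cv2.RETR_LIST,cv2.CHAIN_APPROX_NONE);cv2.drawContours(o,cs,-1,col,1)
cs,_=cv2.findContours(m.astype(np.uint8),cv2.RETR_LIST,cv2.CHAIN_APPROX_NONE);cv2.drawContours(o,cs,-1,(255,0,255),1)
cv2.imwrite("pics/o3.png",cv2.resize(o[50:270,200:560],None,fx=2.2,fy=2.2))
E
```

```text
3.75 [ 0.5791 -0.2691  0.4045] [-0.016 -0.007 -0.008  0.007  0.001 -0.001 -0.001]
[[0.1782, -0.9439, -0.2779, 0.5046], [0.984, 0.1712, 0.0497, -0.2558], [0.0006, -0.2824, 0.9593, 0.3835], [0.0, 0.0, 0.0, 1.0]]
(array([114., 489.]), 0.71) 8368
scoop [ 0.5557 -0.0792  1.5009] 0.026368150487542152
```

View pics/o3.png

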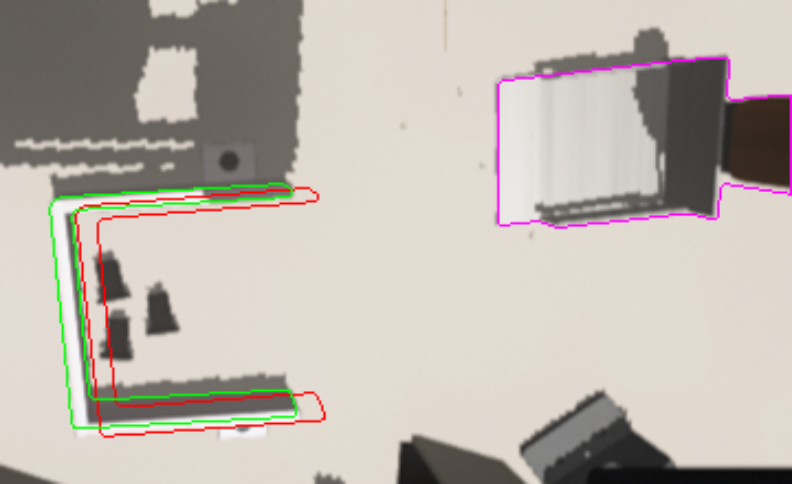

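Now that the arm has settled, the scoop fit (magenta) is tight and the fence is close to the green outline. I'll redo the rim measurement on this picture, plus the plugs.

```bash
python3 - <<'E'
from fit import *
im=cv2.imread("pics/w3.png");g=im.min(2).astype(float);c=arm.get_calibration("wrist");print(np.round(c["pose"][:3,3],4))
# maximise brightness contrast: bright rim = fence top faces at z 30 mm
gg=cv2.GaussianBlur(g,(0,0),.7)
parts=[((-3,3),(-51,51)),((-3,100),(-51,-48)),((-3,100),(48,51))]
def sc(p):
    cs,sn=np.cos(p[2]),np.sin(p[2]);t=0
    for (x0,x1),(y0,y1) in parts:
        X,Y=np.meshgrid(np.linspace(x0,x1,4 if x1<9 else 60),np.linspace(y0,y1,60 if y1-y0>9 else 3));P=np.c_[X.ravel(),Y.ravel(),0*X.ravel()+30]/1000
        P=np.c_[cs*P[:,0]-sn*P[:,1]+p[0],sn*P[:,0]+cs*P[:,1]+p[1],P[:,2]];u=proj(P,c).astype(np.float32)
        s=cv2.remap(gg.astype(np.float32),u[:,:1],u[:,1:],cv2.INTER_LINEAR);t-=np.clip(s,150,245).mean()
    return t
for x0 in((.587,-.3205,1.46),(.589,-.317,1.47),(.585,-.318,1.45)):
    x0=np.array(x0);r=minimize(sc,x0,method="Nelder-Mead",options=dict(initial_simplex=x0+np.vstack([np.zeros(3),np.diag([.004,.004,.03])])));print(np.round(r.x,4),r.fun)
x=r.x
k=(g[150:262,243:330]<80).astype(np.uint8);n,l,st,ce=cv2.connectedComponentsWithStats(k)
for i in range(1,n):
    if 60<st[i,4]<900:
        w=px2w("wrist",(ce[i,1]+150,ce[i,0]+243),.006,c)[:2]-x[:2];cs,sn=np.cos(x[2]),np.sin(x[2]);print("blob",st[i],np.round(ce[i]+[243,150]),"fence xy",np.round([cs*w[0]+sn*w[1],-sn*w[0]+cs*w[1]],4))
E
```

```text
[ 0.5047 -0.2554  0.3837]
[ 0.5888 -0.3212  1.4439] -671.6185302734375
[ 0.5888 -0.3212  1.4425] -671.6380615234375
[ 0.5887 -0.3213  1.4425] -671.6255493164062
blob [  1  18  14  19 178] [250. 177.] fence xy [0.0184 0.0139]
blob [ 24  33  14  18 169] [272. 192.] fence xy [ 0.0407 -0.0033]
blob [  3  45  14  18 175] [253. 204.] fence xy [ 0.0198 -0.0148]
```

```bash
python3 -m inch '0.015 0.055 0 -0.03 0.09; 0.03 0.11 0 -0.06 0.09; 0.045 0.164 0 -0.11 0.09; 0.061 0.219 0 -0.11 0.09; 0.061 0.219 0 -0.11 0.09' && python3 -m inch '0 0 0.02 0 0.09; 0 0 0.05 0 0.09; 0 0 0.08 0 0.09; 0 0 0.09 0 0.09; 0 0 0.09 0 0.09'
python3 - <<'E'
from fit import *
c=arm.get_calibration("wrist");s=arm.observe();print(np.round(s["position"],4),np.round(R.from_rotvec(s["ee_rot"]).as_matrix()[:,1],4))
im=arm.get_image("wrist");cv2.imwrite("pics/w4.png",im[:,:,::-1])
v=seg("wrist","scoop",[.555,-.079,.02]);print(v[2:],v[0].sum())
print(fit("scoop",(.5557,-.0792,1.5),[(v[0],c,250)]))
for d in arm.place_of("wrist","scoop_grip")[:1]:print(d["conf"],px2w("wrist",d["point"],.095,c))
# cabinet
arm.get_image("top")
for cam in("top","scene"):
    for d in arm.silhouettes(cam,"parts_drawers")[:1]:
        ys,xs=np.nonzero(d["region"]);h=cv2.minAreaRect(np.c_[xs,ys].astype(np.float32));print(cam,d["conf"],np.round(cv2.boxPoints(h)).tolist())
        if cam=="top":
            for p in cv2.boxPoints(h):print(np.round(px2w("top",p[::-1],.2),3))
E
```

```text
clock: 4.35
position: [0.5574, -0.0379, 0.4049]
ee_rot: [-0.1, -3.14, -0.004]
force: [-0.2, -0.6, -0.3]
width: 0.976
gripper_force: 0.0
clock: 4.85
position: [0.5577, -0.0431, 0.3139]
ee_rot: [-0.109, -3.137, -0.0]
force: [-0.3, -0.2, -0.7]
width: 0.978
gripper_force: 0.0
[ 0.5577 -0.0431  0.3139] [ 0.0694  0.9976 -0.    ]
(array([204., 245.]), 0.7) 9775
(array([ 0.55556   , -0.07852146,  1.51155136]), np.float64(0.026816997677087784))
0.98 [ 0.55735925 -0.04152563  0.095     ]
```

```bash
python3 -m inch '0 0.001 0.03 0 0.09; 0 0.001 0.06 0 0.09; 0 0.001 0.065 0 0.09; 0 0.001 0.065 0 0.03; 0 0.001 0.065 0 0' 60 && python3 -m inch '0 0 0 0 0; 0 0 0 0 0; 0 0 0 0 0; 0 0 0 0 0; 0 0 0 0 0'
python3 - <<'E'
from fit import *
s=arm.observe();print(s["clock"],np.round(s["position"],4),s["width"],s["gripper_force"],s["force"],np.round(R.from_rotvec(s["ee_rot"]).as_matrix()[:,1],4))
arm.get_image("top");arm.get_image("scene")
for cam in("top","scene"):
    L=arm.silhouettes(cam,"parts_drawers")
    for d in L[:1]:
        ys,xs=np.nonzero(d["region"]);h=cv2.convexHull(np.c_[xs,ys].astype(np.float32));a=cv2.approxPolyDP(h,4,True)[:,0];print(cam,d["conf"],a.tolist())
        if cam=="top":
            for p in a:print(np.round(px2w("top",p[::-1],.2),3))
    v=seg(cam,"tray_empty",[.515,.105,.01]);print(v[2:]);print(fit("tray_empty",(.515,.105,1.6),[(v[0],v[1],420)]))
E
```

```text
clock: 5.65
position: [0.5589, -0.0432, 0.2511]
ee_rot: [0.112, 3.138, 0.0]
force: [0.9, -0.1, -0.4]
width: 0.851
gripper_force: 0.0
clock: 6.15
position: [0.5583, -0.043, 0.2499]
ee_rot: [0.111, 3.139, 0.0]
force: [0.5, -0.1, 0.4]
width: 0.421
gripper_force: 0.0
6.15 [ 0.5583 -0.043   0.2499] 0.42072834283951316 0.0 [ 0.46254684 -0.14986902  0.39243991] [7.090e-02 9.975e-01 1.000e-04]
(array([189., 230.]), 0.67)
(array([0.515081  , 0.1041508 , 1.57415301]), np.float64(0.10358603298664093))
scene 0.65 [[278.0, 214.0], [253.0, 232.0], [232.0, 222.0], [234.0, 215.0], [259.0, 205.0]]
(array([216., 255.]), 0.65)
(array([0.51725375, 0.10649802, 1.59211986]), np.float64(0.1387113332748413))
```

```bash
python3 -m inch '0 0 0 0 0; 0 0 0 0 0; 0 0 0 0 0; 0 0 0 0 0; 0 0 0 0 0' 60 && python3 -m inch '0 0 -0.01 0 0; 0 0 -0.02 0 0; 0 0 -0.02 0 0; 0 0 -0.02 0 0'
python3 - <<'E'
from fit import *
s=arm.observe();print(s["clock"],np.round(s["position"],4),s["width"],s["gripper_force"],s["force"],np.round(s["ft_torque"],3))
v=seg("wrist","scoop",[.555,-.079,.03]) if arm.get_image("wrist") is not None else 0
print("cab",[np.round(px2w("scene",p,0),3).tolist() for p in((195,260),(194,336))])
u=[]
for cam in("top","scene"):
    arm.get_image(cam)
    for q,z in(("scoop_lip",.02),):
        d=arm.place_of(cam,q);print(cam,q,[np.round(px2w(cam,e["point"],z),3).tolist() for e in d[:2]])
cv2.imwrite("pics/s5.png",cv2.resize(arm.get_image("scene")[100:310,200:460,::-1],None,fx=3,fy=2.8))
E
```

```text
clock: 6.95
position: [0.5583, -0.043, 0.2497]
ee_rot: [-0.111, -3.14, -0.0]
force: [0.4, 0.1, -1.2]
width: 0.152
gripper_force: 60.0
clock: 7.35
position: [0.5585, -0.043, 0.2703]
ee_rot: [0.111, 3.138, 0.0]
force: [-0.2, -0.5, -1.6]
width: 0.147
gripper_force: 60.0
7.35 [ 0.5585 -0.043   0.2703] 0.14713546713497186 59.99963164329529 [-0.18439219 -0.5316645  -1.62543127] [ 0.081 -0.024  0.004]
cab [[0.637, 0.22, 0.0], [0.818, 0.065, 0.0]]
top scoop_lip [[0.199, -0.297, 0.02]]
scene scoop_lip [[0.56, -0.115, 0.02], [0.189, -0.304, 0.02]]
```

View pics/s5.png

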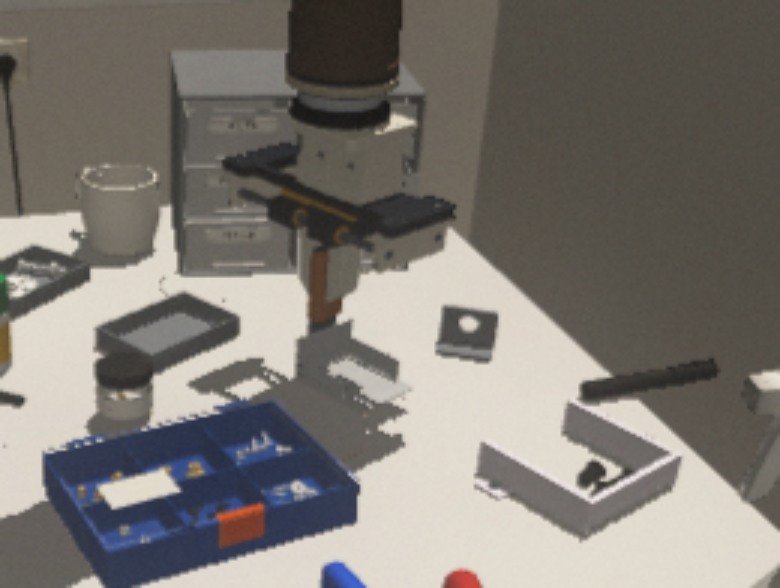

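The picture shows the scoop held level and just off the bench. Now I carry it to the fence mouth, align with the fence and lower.

```bash
python3 -m inch '-0.01 -0.02 -0.02 0.02 0; -0.025 -0.045 -0.03 0.04 0; -0.042 -0.078 -0.03 0.057 0; -0.06 -0.109 -0.03 0.057 0; -0.06 -0.109 -0.03 0.057 0' && python3 -m inch '0 0 0 0 0;0 0 0.02 0 0; 0 0 0.035 0 0; 0 0 0.042 0 0; 0 0 0.042 0 0'
python3 - <<'E'
from fit import *
arm.get_image("wrist");c=arm.get_calibration("wrist");s=arm.observe();a=R.from_rotvec(s["ee_rot"]).as_matrix()
print(s["clock"],np.round(s["position"],4),np.round(a[:,1],4),np.round(s["force"],1))
im=arm.get_image("wrist");cv2.imwrite("pics/w6.png",im[:,:,::-1])
F=np.array([.5888,-.3212]);xf=np.array([.1274,.9918]);yf=np.array([-.9918,.1274]);d=s["position"][:2]-F
print("TCP in fence",np.round([d@xf,d@yf],4))
E
```

```text
clock: 8.2
position: [0.6111, -0.1617, 0.3]
ee_rot: [0.21, 3.133, -0.006]
force: [0.0, 0.3, -1.4]
width: 0.149
gripper_force: 60.0
clock: 8.7
position: [0.6099, -0.1551, 0.2563]
ee_rot: [-0.199, -3.132, -0.001]
force: [0.6, -0.4, -0.6]
width: 0.149
gripper_force: 60.0
8.75 [ 0.6103 -0.1554  0.2573] [1.269e-01 9.919e-01 2.000e-04] [ 0.1 -0.7 -1.5]
TCP in fence [ 0.1671 -0.0002]
```

View pics/w6.png

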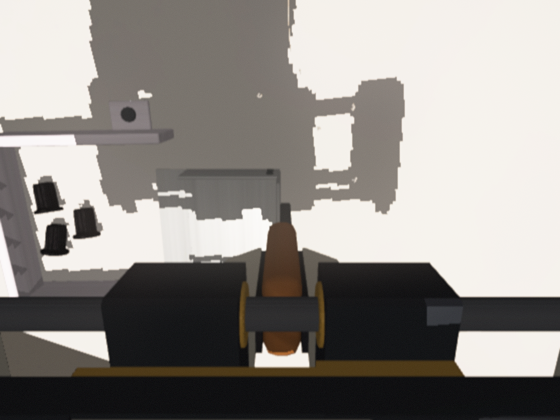

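The picture shows the scoop in line with the fence: lip at col 158, plugs at (46,195), (85,220) and (55,238). I lower it and run it in.

```bash
python3 -m inch '0 0 0.004 0 0; 0 0 0.0085 0 0; 0 -0.01 0.0085 0 0; 0 -0.02 0.0085 0 0; 0 -0.03 0.0085 0 0' 60 && python3 -m inch '0 -0.008 0 0 0; 0 -0.016 0 0 0; 0 -0.022 0 0 0; 0 -0.028 0 0 0; 0 -0.034 0 0 0' && python3 -m inch '0 -0.005 0 0 0; 0 -0.01 0 0 0; 0 -0.015 0 0 0; 0 -0.02 0 0 0; 0 -0.025 0 0 0'
python3 - <<'E'
from fit import *
s=arm.observe();F=np.array([.5888,-.3212]);xf=np.array([.1274,.9918]);yf=np.array([-.9918,.1274]);d=s["position"][:2]-F
print("TCP in fence",np.round([d@xf,d@yf],4),s["position"],R.from_rotvec(s["ee_rot"]).as_matrix()[:,2])
E
```

```text
clock: 9.3
position: [0.6068, -0.1863, 0.2497]
ee_rot: [0.201, 3.134, 0.0]
force: [0.3, 2.0, 5.4]
width: 0.151
gripper_force: 60.0
clock: 9.8
position: [0.6024, -0.2201, 0.2497]
ee_rot: [0.201, 3.134, 0.001]
force: [0.3, 2.8, 6.4]
width: 0.149
gripper_force: 60.0
clock: 10.3
position: [0.5993, -0.2447, 0.2497]
ee_rot: [0.201, 3.134, 0.001]
force: [0.8, 3.5, 6.5]
width: 0.149
gripper_force: 60.0
TCP in fence [ 0.0772 -0.0007] [ 0.59928301 -0.24471465  0.24972222] [ 1.06620143e-03  3.43972350e-04 -9.99999372e-01]
```

```bash
python3 -m inch '0 -0.003 0 0 0; 0 -0.006 0 0 0; 0 -0.008 0 0 0; 0 -0.01 0 0 0; 0 -0.01 0 0 0' 60
python3 - <<'E'
from fit import *
s=arm.observe();F=np.array([.5888,-.3212]);xf=np.array([.1274,.9918]);yf=np.array([-.9918,.1274]);d=s["position"][:2]-F
print("TCP in fence",np.round([d@xf,d@yf],4),s["position"])
im=arm.get_image("wrist")[150:262,60:300,::-1];cv2.imwrite("pics/w7.png",cv2.resize(im,None,fx=3.3,fy=3.3))
E
```

```text
clock: 10.8
position: [0.5979, -0.2549, 0.2497]
ee_rot: [0.202, 3.134, -0.0]
force: [0.9, 1.2, 5.6]
width: 0.149
gripper_force: 60.0
TCP in fence [ 0.0669 -0.0005] [ 0.59786087 -0.25494167  0.24970321]
```

View pics/w7.png

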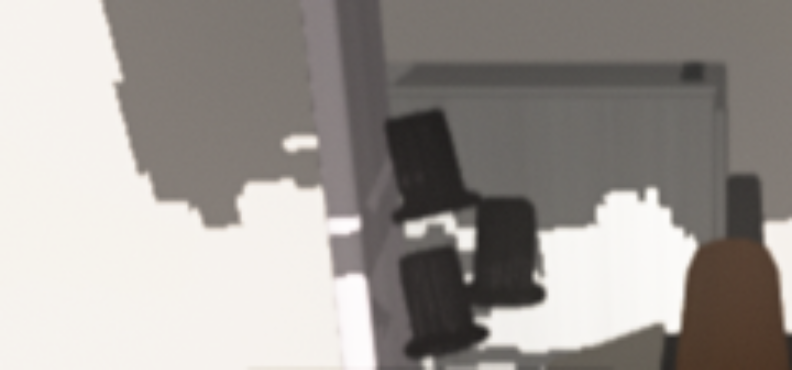

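The picture shows all three plugs on the scoop floor against the bar, with the cheeks about 5 mm short of it. I push the last few millimetres, then back out slowly.

```bash
python3 -m inch '0 -0.002 0 0 0; 0 -0.0035 0 0 0; 0 -0.0045 0 0 0; 0 -0.0045 0 0 0' 60 &&  python3 -m inch '0 0.001 0 0 0; 0 0.003 0 0 0; 0 0.006 0 0 0; 0 0.010 0 0 0; 0 0.014 0 0 0' && python3 -m inch '0 0.004 0 0 0; 0 0.008 0 0 0; 0 0.012 0 0 0; 0 0.016 0 0 0; 0 0.016 0 0 0'
python3 - <<'E'
from fit import *
s=arm.observe();F=np.array([.5888,-.3212]);xf=np.array([.1274,.9918]);yf=np.array([-.9918,.1274]);d=s["position"][:2]-F
print("TCP in fence",np.round([d@xf,d@yf],4),s["position"],s["clock"])
c=arm.get_calibration("wrist");im=arm.get_image("wrist");cv2.imwrite("pics/w8.png",im[:,:,::-1])
for d in arm.silhouettes("wrist","plug_a"):
    w=px2w("wrist",d["point"],.009,c)[:2]-s["position"][:2]+.037*xf;print(round(d["conf"],2),np.round(d["point"]),"in scoop",np.round([w@xf,w@yf],4))
E
```

```text
clock: 11.25
position: [0.5975, -0.2582, 0.2498]
ee_rot: [0.2, 3.134, 0.002]
force: [-0.1, 6.1, 8.0]
width: 0.152
gripper_force: 60.0
clock: 11.75
position: [0.5988, -0.2462, 0.2497]
ee_rot: [0.203, 3.134, -0.003]
force: [-0.5, -3.2, 5.7]
width: 0.148
gripper_force: 60.0
clock: 12.25
position: [0.6011, -0.2296, 0.2497]
ee_rot: [0.202, 3.134, -0.002]
force: [0.3, -0.9, 6.3]
width: 0.148
gripper_force: 60.0
TCP in fence [ 0.0924 -0.0005] [ 0.60105317 -0.22957004  0.24968451] 12.25
0.94 [245. 197.] in scoop [-0.0166 -0.014 ]
0.66 [203. 192.] in scoop [-0.0174  0.013 ]
0.61 [228. 218.] in scoop [-0.0025 -0.0025]
```

All three plugs are inside the cheeks. I lift, then carry them gently towards the tray.

```bash
python3 -m inch '0 0 -0.002 0 0; 0 0 -0.006 0 0; 0 0 -0.013 0 0; 0 0 -0.022 0 0; 0 0 -0.032 0 0' 60 && python3 -m inch '0 0 -0.01 0 0; 0 0 -0.018 0 0; 0 0 -0.024 0 0; 0 0 -0.028 0 0; 0 0 -0.03 0 0' && python3 -m inch '0.0012 0.003 0 0 0; 0.004 0.008 0 0 0; 0.008 0.017 0 0 0; 0.014 0.031 0 0 0; 0.022 0.049 0 0 0' && python3 -m inch '0.01 0.023 0 0 0; 0.02 0.046 0 0 0; 0.03 0.069 0 0 0; 0.04 0.091 0 0 0; 0.051 0.114 0 0 0' && python3 -m inch '0.01 0.023 0 0 0; 0.02 0.046 0 0 0; 0.03 0.068 0 0 0; 0.039 0.087 0 0 0; 0.046 0.103 0 0 0' && python3 -m inch '0.007 0.015 0 0 0; 0.013 0.028 0 0 0; 0.018 0.039 0 0 0; 0.022 0.047 0 0 0; 0.024 0.053 0 0 0'
python3 - <<'E'
from fit import *
s=arm.observe();print(s["clock"],np.round(s["position"],4),np.round(s["joints"],3),np.round(R.from_rotvec(s["ee_rot"]).as_matrix()[:,1:],3).tolist())
xs=R.from_rotvec(s["ee_rot"]).as_matrix()[:2,1];ys=np.array([-xs[1],xs[0]])
c=arm.get_calibration("wrist");im=arm.get_image("wrist");cv2.imwrite("pics/w9.png",im[:,:,::-1])
for d in arm.silhouettes("wrist","plug_a"):
    w=px2w("wrist",d["point"],.069,c)[:2]-s["position"][:2]+.037*xs;print(round(d["conf"],2),np.round(d["point"]),"in scoop",np.round([w@xs,w@ys],4))
E
```

```text
clock: 12.85
position: [0.601, -0.2289, 0.2819]
ee_rot: [-0.201, -3.135, -0.0]
force: [0.9, 0.2, -1.2]
width: 0.149
gripper_force: 60.0
clock: 13.35
position: [0.6011, -0.2288, 0.3116]
ee_rot: [0.201, 3.135, 0.0]
force: [-0.8, 0.1, -1.8]
width: 0.152
gripper_force: 60.0
clock: 13.85
position: [0.585, -0.1764, 0.311]
ee_rot: [-0.201, -3.135, -0.0]
force: [-0.0, -0.6, -1.9]
width: 0.152
gripper_force: 60.0
clock: 14.35
position: [0.5486, -0.0557, 0.3112]
ee_rot: [-0.199, -3.135, -0.001]
force: [0.1, -0.6, -1.8]
width: 0.151
gripper_force: 60.0
clock: 14.85
position: [0.5156, 0.0526, 0.3112]
ee_rot: [-0.197, -3.135, -0.001]
force: [0.7, 0.3, -0.8]
width: 0.148
gripper_force: 60.0
clock: 15.35
position: [0.4994, 0.1067, 0.3112]
ee_rot: [-0.199, -3.135, -0.0]
force: [0.1, 1.1, -1.9]
width: 0.15
gripper_force: 60.0
15.35 [0.4994 0.1067 0.3112] [-0.537  0.36   0.288  1.981 -0.137  0.819  1.271] [[0.127, -0.0], [0.992, 0.0], [0.0, -1.0]]
0.97 [248. 200.] in scoop [-0.0148 -0.0163]
0.87 [201. 190.] in scoop [-0.0186  0.0141]
0.8 [229. 220.] in scoop [-0.0018 -0.0038]
```

Plugs still in. Joint 7 has room only for a clockwise turn, so the mouth will point toward the robot along the tray's long axis. I turn and then look at the tray.

```bash
python3 -m inch '0 0 0 0.03 0; 0 0 0 0.1 0; 0 0 0 0.2 0; 0 0 0 0.32 0; 0 0 0 0.44 0' 60 >/dev/null&& python3 -m inch '0 0 0 0.13 0; 0 0 0 0.26 0; 0 0 0 0.39 0; 0 0 0 0.52 0; 0 0 0 0.65 0' >/dev/null && python3 -m inch '0 0 0 0.12 0; 0 0 0 0.22 0; 0 0 0 0.29 0; 0 0 0 0.32 0; 0 0 0 0.323 0' && python3 -m inch '0 0.004 0 0 0; 0 0.012 0 0 0; 0 0.024 0 0 0; 0 0.036 0 0 0; 0 0.043 0 0 0' && python3 -m inch '0 0.003 0 0 0;0 0.005 0 0 0; 0 0.005 0 0 0; 0 0.005 0 0 0'
python3 - <<'E'
from fit import *
s=arm.observe();print(s["clock"],np.round(s["position"],4),np.round(s["joints"],3),np.round(R.from_rotvec(s["ee_rot"]).as_matrix()[:,1:],3).tolist())
xs=R.from_rotvec(s["ee_rot"]).as_matrix()[:2,1];ys=np.array([-xs[1],xs[0]])
c=arm.get_calibration("wrist");im=arm.get_image("wrist");cv2.imwrite("pics/w10.png",im[:,:,::-1]);import pickle;pickle.dump(c,open("c10.pkl","wb"))
for d in arm.silhouettes("wrist","plug_a"):
    w=px2w("wrist",d["point"],.069,c)[:2]-s["position"][:2]+.037*xs;print(round(d["conf"],2),np.round(d["point"]),"in scoop",np.round([w@xs,w@ys],4))
E
```

```text
clock: 16.95
position: [0.5, 0.1053, 0.3112]
ee_rot: [2.189, 2.253, -0.0]
force: [-0.1, -0.1, -1.8]
width: 0.153
gripper_force: 60.0
clock: 17.45
position: [0.5446, 0.107, 0.3113]
ee_rot: [2.187, 2.254, 0.001]
force: [-0.1, -0.3, -1.8]
width: 0.148
gripper_force: 60.0
clock: 17.85
position: [0.5476, 0.1072, 0.3112]
ee_rot: [-2.188, -2.254, 0.0]
force: [0.5, -0.5, -1.0]
width: 0.152
gripper_force: 60.0
17.85 [0.5476 0.1072 0.3112] [-0.743  0.477  0.636  1.888 -0.358  0.892  0.099] [[1.0, -0.0], [0.03, 0.0], [-0.0, -1.0]]
0.68 [200. 193.] in scoop [-0.016   0.0148]
0.63 [228. 219.] in scoop [-0.0011 -0.0025]
```

View pics/w10.png

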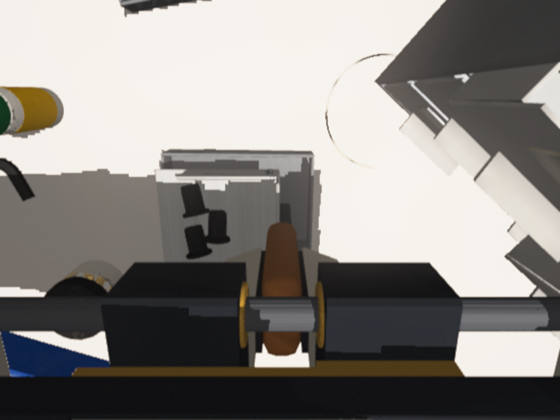

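Three plugs are in the scoop at (193,200), (217,226) and (197,241). The tray rim is visible below: left-side corner (163,151), right corner (313,152). I refine the tray pose from that rim.

```bash
python3 - <<'E'
from fit import *
import pickle;c=pickle.load(open("c10.pkl","rb"));g=cv2.imread("pics/w10.png").min(2)
for u in(180,220,260,300):print(u,g[143:172,u])
for v in(165,200):print(v,g[v,296:326])
for v in (156,162):print(v,g[v,154:174])
for u,v in((162,150),(313.5,151)):print(np.round(px2w("wrist",(v,u),.022,c),4))
m=np.mean([px2w("wrist",(150,162),.022,c),px2w("wrist",(151,313.5),.022,c)],0);print(m)
E
```

```text
180 [237 236 236 237 235 210 144  91  79  95 134 155 154 155 155 156 153 125
  93  84  84  84  82  81  80  99 157 205 222]
220 [236 236 236 237 236 235 196 119  86  95 119 146 156 157 160 157 130  93
  82  83  82  83  82  80  80  82  87  90  92]
260 [237 238 237 237 238 237 213 147  95  91 106 140 158 151 152 161 164 163
 164 164 164 164 164 164 162 151 123  96  92]
300 [237 236 236 237 237 237 236 195 117  87  97 132 159 160 163 171 174 174
 173 171 166 161 158 158 157 157 159 153 126]
165 [168 168 168 170 158 108  86  88  88  89  90  89  90  85  86 122 159 183
 220 235 237 236 237 236 237 236 237 236 237 236]
200 [ 76  76  77  78  78  80  81  79  78  79  80  79  69  69  78  81  91 115
 121 122 120 122 121 120 160 232 238 237 238 237]
156 [236 236 237 237 237 236 221 171 147 126 110 106 106 105 105 103 107 123
 144 145]
162 [236 236 236 238 232 157 119 124 132 122  95  87  85  75  73  71  71  72
  80  83]
[0.4624 0.1435 0.022 ]
[0.5696 0.1461 0.022 ]
[0.51600444 0.14479537 0.022     ]
```

```bash
python3 -m inch '0 0 0.005 0.005 0; 0 0 0.014 0.01 0; 0 0 0.024 0.01 0; 0 0 0.032 0.01 0; 0 0 0.035 0.01 0' 60 && python3 -m inch '0 0 0.004 0 0; 0 0 0.010 0 0; 0 0 0.016 0 0; 0 0 0.02 0 0; 0 0 0.022 0 0' && python3 -m inch '0 0 0.002 0 0; 0 0 0.0025 0 0; 0 0 0.0025 0 0'
python3 - <<'E'
from fit import *
s=arm.observe();print(s["clock"],np.round(s["position"],4),np.round(s["force"],2),np.round(s["ft_torque"],2))
im=arm.get_image("wrist");cv2.imwrite("pics/w11.png",cv2.resize(im[100:270,90:370,::-1],None,fx=2.8,fy=2.8))
E
```

```text
clock: 18.45
position: [0.5474, 0.1072, 0.2748]
ee_rot: [-2.199, -2.243, 0.003]
force: [0.2, 0.1, -1.9]
width: 0.15
gripper_force: 60.0
clock: 18.95
position: [0.5475, 0.1065, 0.2537]
ee_rot: [-2.2, -2.242, 0.002]
force: [-2.6, -3.1, -0.4]
width: 0.145
gripper_force: 60.0
clock: 19.25
position: [0.5476, 0.1066, 0.2519]
ee_rot: [-2.2, -2.242, 0.001]
force: [-3.4, -3.8, 3.9]
width: 0.15
gripper_force: 60.0
19.25 [0.5476 0.1066 0.2519] [-3.44 -3.82  3.93] [-0.76  0.7  -0.11]
```

View pics/w11.png

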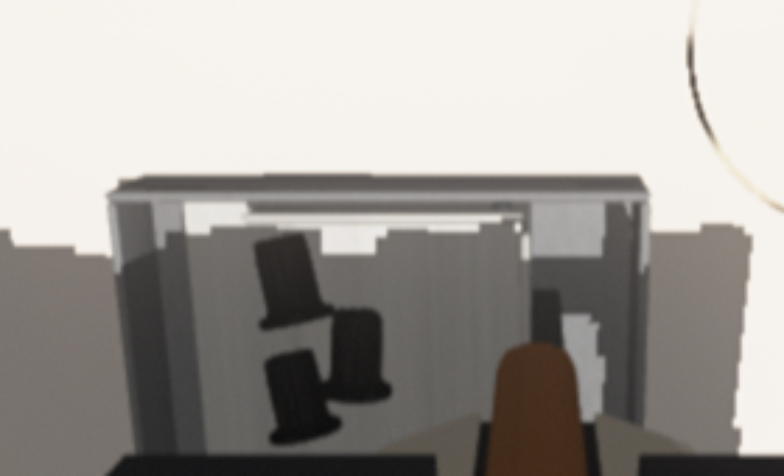

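The scoop sits inside the tray on its floor with the plugs aboard, lip about 8 mm from the near end wall. The tool can't tilt on its own. So I'll regrasp the grip across its width, which lets it pivot between the pads, and tip the scoop about its lip in the tray corner.

```bash
python3 -m inch '0 0 0 0 0.045; 0 0 0 0 0.045; 0 0 0 0 0.045; 0 0 0 0 0.045; 0 0 0 0 0.045' 10 && python3 -m inch '0 0 -0.01 0 0.045; 0 0 -0.03 0 0.045; 0 0 -0.055 0 0.07; 0 0 -0.065 0 0.07; 0 0 -0.065 -0.1 0.07' && python3 -m inch '0 0 0 -0.14 0.07; 0 0 0 -0.28 0.07; 0 0 0 -0.42 0.07; 0 0 0 -0.56 0.07; 0 0 0 -0.7 0.07' >/dev/null&& python3 -m inch '0 0 0 -0.14 0.07; 0 0 0 -0.28 0.07; 0 0 0 -0.42 0.07; 0 0 0 -0.56 0.07; 0 0 0 -0.7 0.07'  >/dev/null && python3 -m inch '0 0 0 -0.07 0.07; 0 0 0 -0.07 0.07; 0 0 0 -0.07 0.07'
python3 - <<'E'
from fit import *
s=arm.observe();print(s["clock"],np.round(s["position"],4),np.round(s["joints"],3),np.round(R.from_rotvec(s["ee_rot"]).as_matrix()[:,1],3))
im=arm.get_image("wrist");cv2.imwrite("pics/w12.png",im[:,:,::-1]);c=arm.get_calibration("wrist")
for d in arm.place_of("wrist","scoop_grip")[:2]:print(d["conf"],d["point"],px2w("wrist",d["point"],.097,c))
v=seg("wrist","scoop",[.511,.106,.03]);print(v[2:],fit("scoop",(.511,.106,.02),[(v[0],c,250)]))
E
```

```text
clock: 19.8
position: [0.5476, 0.1066, 0.2517]
ee_rot: [-2.2, -2.242, 0.001]
force: [-3.4, -3.6, 2.1]
width: 0.484
gripper_force: 0.0
clock: 20.3
position: [0.5488, 0.1079, 0.3188]
ee_rot: [2.081, 2.351, 0.006]
force: [-0.5, -0.9, 0.1]
width: 0.702
gripper_force: 0.0
clock: 21.6
position: [0.548, 0.1074, 0.3169]
ee_rot: [-0.027, 3.141, 0.001]
force: [-0.5, 0.5, 0.4]
width: 0.76
gripper_force: 0.0
21.6 [0.548  0.1074 0.3169] [-0.458  0.42   0.229  1.859 -0.121  0.876  1.417] [-0.017  1.     0.   ]
0.9 [236.3, 283.0] [0.54801332 0.1078221  0.097     ]
(array([172., 281.]), 0.7) (array([0.51131918, 0.10658305, 0.02038754]), np.float64(0.14983153343200684))
```

View pics/w12.png

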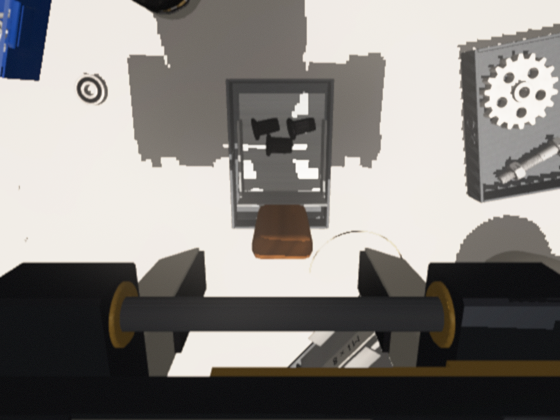

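The picture shows plugs at (264,128), (300,127) and (279,145) in the scoop, which sits in the tray; the grip at (282,230) lies midway between the open fingers. I lower and pinch.

```bash
python3 -m inch '0 0 0.02 0 0.07; 0 0 0.045 0 0.07; 0 0 0.06 0 0.07; 0 0 0.061 0 0.03; 0 0 0.061 0 0' 15 && python3 -m inch '0 0 0 0 0; 0 0 0 0 0; 0 0 0 0 0; 0 0 0 0 0; 0 0 0 0 0' 15
python3 - <<'E'
from fit import *
s=arm.observe();print(s["clock"],np.round(s["position"],4),s["width"]*91.8,s["gripper_force"])
E
```

```text
clock: 22.25
position: [0.548, 0.1073, 0.2559]
ee_rot: [0.029, -3.141, 0.0]
force: [0.0, 0.4, 0.3]
width: 0.633
gripper_force: 0.0
clock: 22.75
position: [0.5481, 0.1073, 0.2563]
ee_rot: [-0.03, 3.14, 0.001]
force: [0.0, -0.2, 4.7]
width: 0.347
gripper_force: 15.0
22.75 [0.5481 0.1073 0.2563] 31.890431706008034 14.998974949121475
```

```bash
python3 -m inch '0.003 0 0 0 0; 0.006 0 0 0 0; 0.009 0 0 0 0; 0.01 0 0 0 0' 20 && python3 -m inch '0.007 0 -0.0055 0 0; 0.015 0 -0.01 0 0; 0.0225 0 -0.014 0 0; 0.03 0 -0.017 0 0; 0.037 0 -0.0195 0 0' 
python3 - <<'E'
from fit import *
s=arm.observe();print(s["clock"],np.round(s["position"],4),s["width"]*91.8,s["gripper_force"],np.round(s["ft_torque"],2))
im=arm.get_image("wrist");cv2.imwrite("pics/w13.png",im[:,:,::-1]);im=arm.get_image("scene");
a=cv2.resize(im[130:270,190:370,::-1],(400,311));b=cv2.imread("pics/w13.png")[60:270,140:420];b=cv2.resize(b,(400,300))
cv2.imwrite("pics/c13.png",np.hstack([a[:300],b]))
E
```

```text
clock: 23.15
position: [0.5392, 0.1071, 0.2567]
ee_rot: [-0.03, 3.136, 0.001]
force: [7.8, 1.1, 4.2]
width: 0.346
gripper_force: 20.0
clock: 23.65
position: [0.5007, 0.1064, 0.2758]
ee_rot: [-0.03, 3.14, 0.001]
force: [3.8, 0.2, 3.1]
width: 0.348
gripper_force: 20.0
23.65 [0.5007 0.1064 0.2758] 31.954816427860624 20.000183880329132 [ 0.16 -1.15  0.  ]
```

View pics/c13.png

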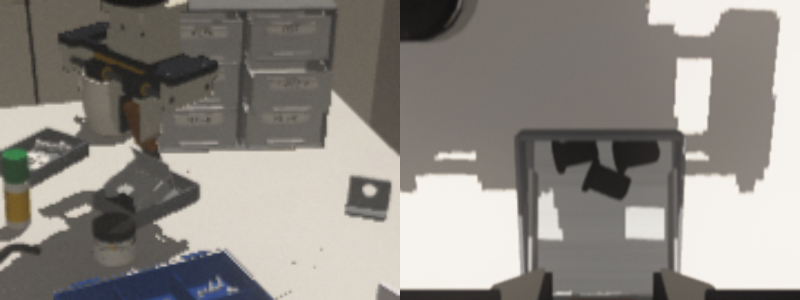

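The picture shows the scoop tilting about its lip inside the tray, about 20° so far, with the plugs at the front near the end wall. I've used up my picture views, so from here I check with networks and numbers only. I continue to about 47°, clamp hard, and draw the lip up and back from under the plugs.

```bash
python3 -m inch '0.01 0 -0.003 0 0; 0.0205 0 -0.005 0 0; 0.031 0 -0.0065 0 0; 0.042 0 -0.0067 0 0; 0.056 0 -0.0055 0 0' 20 && python3 -m inch '0 0 0 0 0; 0 0 0 0 0; 0 0 0 0 0' 60
python3 - <<'E'
from fit import *
s=arm.observe();print(s["clock"],np.round(s["position"],4),s["width"]*91.8,s["gripper_force"],np.round(s["ft_torque"],2))
for cam in("wrist","top","scene"):
    arm.get_image(cam)
    for d in arm.silhouettes(cam,"plug_a"):print(cam,round(d["conf"],2),np.round(d["point"]),np.round(px2w(cam,d["point"],.012),4))
E
```

```text
clock: 24.25
position: [0.4436, 0.1051, 0.2805]
ee_rot: [0.03, -3.141, 0.0]
force: [2.6, 0.8, -3.0]
width: 0.349
gripper_force: 20.0
clock: 24.55
position: [0.4445, 0.1051, 0.2805]
ee_rot: [0.03, -3.139, 0.001]
force: [-0.1, -0.1, 1.6]
width: 0.347
gripper_force: 60.0
24.55 [0.4445 0.1051 0.2805] 31.865700655435113 60.00017166137695 [ 0.05  0.32 -0.  ]
wrist 0.96 [251. 261.] [0.4743 0.0909 0.012 ]
wrist 0.79 [253. 304.] [0.4747 0.1209 0.012 ]
wrist 0.58 [264. 286.] [0.4839 0.1083 0.012 ]
```

```bash
python3 -m inch '-0.003 0 -0.003 0 0; -0.008 0 -0.008 0 0; -0.013 0 -0.014 0 0; -0.018 0 -0.02 0 0; -0.022 0 -0.026 0 0' 60
python3 - <<'E'
from fit import *
s=arm.observe();print(s["clock"],np.round(s["position"],4),np.round(s["ft_torque"],2))
for cam in("wrist","scene"):
    arm.get_image(cam)
    for d in arm.silhouettes(cam,"plug_a"):print(cam,round(d["conf"],2),np.round(d["point"]),d["region"].sum(),np.round(px2w(cam,d["point"],.009),4))
c=arm.get_calibration("wrist")
for q in("scoop","scoop_lip"):
  for d in arm.place_of("wrist",q)[:2]:print(q,d)
E
```

```text
clock: 25.35
position: [0.4676, 0.1057, 0.3074]
ee_rot: [-0.03, 3.141, 0.0]
force: [-0.2, 0.1, -1.1]
width: 0.341
gripper_force: 60.0
25.35 [0.4676 0.1057 0.3074] [ 0.03  0.03 -0.02]
wrist 0.91 [209. 308.] 384 [0.4759 0.126  0.009 ]
wrist 0.77 [204. 250.] 325 [0.4726 0.0812 0.009 ]
wrist 0.75 [206. 282.] 322 [0.4736 0.106  0.009 ]
scoop {'point': [288.6, 282.5], 'conf': 0.83}
```

All three plugs lie on the tray floor at x ≈ 0.474 (y 0.08, 0.11, 0.13), and the wrist force matches the empty scoop. I lift clear and go to the free bench spot.

```bash
python3 -m inch '0 0 -0.01 0 0; 0 0 -0.025 0 0; 0 0 -0.045 0 0; 0 0 -0.06 0 0; 0 0 -0.06 0 0' 60 && python3 -m inch '-0.01 -0.016 0 0 0; -0.03 -0.048 0 0 0; -0.056 -0.09 0 0 0; -0.082 -0.132 0 0 0; -0.104 -0.168 0 0 0' && python3 -m inch '0 0 0.02 0 0; 0 0 0.045 0 0; 0 0 0.065 0 0; 0 0 0.072 0 0; 0 0 0.072 0 0'
python3 - <<'E'
from fit import *
s=arm.observe();print(s["clock"],np.round(s["position"],4))
for cam in("scene","top"):
    arm.get_image(cam)
    for d in arm.silhouettes(cam,"plug_a"):print(cam,round(d["conf"],2),np.round(d["point"]),d["region"].sum(),np.round(px2w(cam,d["point"],.009),4))
    for q in("scoop","scoop_lip"):
        for d in arm.place_of(cam,q)[:2]:print(cam,q,np.round(d["conf"],2),np.round(d["point"]),np.round(px2w(cam,d["point"],.01),3))
print(w2px("scene",(.594,-.06,.01)),w2px("top",(.594,-.06,.01)))
E
```

```text
clock: 26.15
position: [0.4674, 0.1057, 0.3689]
ee_rot: [-0.03, 3.138, 0.002]
force: [0.3, 0.7, -1.6]
width: 0.34
gripper_force: 60.0
clock: 26.65
position: [0.5748, -0.0626, 0.3661]
ee_rot: [0.029, -3.141, 0.001]
force: [0.4, 0.6, -1.2]
width: 0.345
gripper_force: 60.0
clock: 27.15
position: [0.5736, -0.0602, 0.2935]
ee_rot: [0.03, -3.139, 0.0]
force: [-0.1, -0.2, -1.1]
width: 0.342
gripper_force: 60.0
27.15 [ 0.5736 -0.0602  0.2935]
scene scoop 0.93 [368. 295.] [ 0.224 -0.317  0.01 ]
scene scoop 0.65 [216. 330.] [ 0.677 -0.025  0.01 ]
scene scoop_lip 0.75 [372. 276.] [ 0.198 -0.301  0.01 ]
scene scoop_lip 0.59 [227. 322.] [ 0.613 -0.048  0.01 ]
top scoop_lip 0.86 [317. 386.] [ 0.188 -0.291  0.01 ]
[231.28001553 320.57706056] [163.68055544 294.49082484]
```

```bash
python3 -m inch '0 0 0 0 0; 0 0 0 0 0; 0 0 0 0 0; 0 0 0 0 0; 0 0 0 0 0' 4
python3 - <<'E'
from fit import *
s=arm.observe();print(s["clock"],np.round(s["position"],4),s["force"],s["gripper_force"])
for cam in("scene","wrist","top"):
    arm.get_image(cam)
    for q in("scoop","scoop_lip"):
        for d in arm.place_of(cam,q)[:2]:print(cam,q,np.round(d["conf"],2),np.round(d["point"]))
for ph in(0,17,30,48):
    a=np.radians(51+ph);L=np.array([.5736-.1223*np.cos(a),-.06,.1345-.1223*np.sin(a)]);print(ph,np.round(L,3),np.round(w2px("scene",L)),np.round(w2px("wrist",L)),np.round(w2px("top",L)))
E
```

```text
clock: 28.05
position: [0.5741, -0.0603, 0.2947]
ee_rot: [0.03, -3.141, 0.0]
force: [0.4, -0.2, -1.4]
width: 0.351
gripper_force: 4.0
28.05 [ 0.5741 -0.0603  0.2947] [ 0.40711436 -0.23791222 -1.42599519] 3.999989926815033
scene scoop 0.94 [222. 323.]
scene scoop 0.7 [369. 294.]
scene scoop_lip 0.97 [232. 314.]
scene scoop_lip 0.69 [371. 273.]
wrist scoop 0.86 [249. 284.]
wrist scoop_lip 0.83 [194. 281.]
top scoop 0.66 [295. 391.]
top scoop_lip 0.67 [315. 385.]
0 [ 0.497 -0.06   0.039] [235. 295.] [ 93. 285.] [199. 296.]
17 [ 0.528 -0.06   0.021] [237. 304.] [142. 284.] [188. 295.]
30 [ 0.554 -0.06   0.014] [235. 311.] [179. 283.] [178. 295.]
48 [ 0.593 -0.06   0.014] [230. 320.] [230. 282.] [164. 295.]
```

```bash
python3 -m inch '0.01 0 0 0 0; 0.03 0 0 0 0; 0.05 0 0 0 0; 0.059 0 0 0 0; 0.059 0 0.007 0 0' 4 && python3 -m inch '0 0 0.004 0 0; 0 0 0.008 0 0; -0.01 0 0.009 0 0; -0.02 0 0.011 0 0; -0.03 0 0.014 0 0' && python3 -m inch '-0.011 0 0.004 0 0; -0.02 0 0.009 0 0; -0.03 0 0.015 0 0; -0.038 0 0.021 0 0; -0.038 0 0.021 0 0'
python3 - <<'E'
from fit import *
s=arm.observe();p=s["position"];print(s["clock"],np.round(p,4),np.round(s["force"],2),s["gripper_force"])
for cam in("scene","wrist"):
    arm.get_image(cam)
    for q in("scoop","scoop_lip"):
        for d in arm.place_of(cam,q)[:2]:print(cam,q,np.round(d["conf"],2),np.round(d["point"]))
for ph in(0,10,20,30):
    a=np.radians(51+ph);L=np.array([p[0]-.1223*np.cos(a),-.06,p[2]-.159-.1223*np.sin(a)]);print(ph,np.round(L,3),np.round(w2px("scene",L)),np.round(w2px("wrist",L)))
E
```

```text
clock: 29.0
position: [0.5143, -0.0616, 0.2883]
ee_rot: [-0.029, 3.14, 0.001]
force: [0.6, 0.3, -1.0]
width: 0.349
gripper_force: 4.0
clock: 29.5
position: [0.5467, -0.0608, 0.2736]
ee_rot: [-0.03, 3.141, -0.0]
force: [-0.1, -0.1, -1.0]
width: 0.348
gripper_force: 4.0
clock: 30.0
position: [0.5839, -0.06, 0.2518]
ee_rot: [0.03, -3.141, 0.0]
force: [-0.1, -1.3, -1.9]
width: 0.35
gripper_force: 4.0
30.0 [ 0.5839 -0.06    0.2518] [-0.1  -1.28 -1.94] 4.000029489398003
scene scoop 0.96 [238. 306.]
scene scoop 0.81 [370. 295.]
scene scoop_lip 0.85 [243. 301.]
scene scoop_lip 0.69 [374. 277.]
wrist scoop 0.16 [ 34. 558.]
wrist scoop_lip 0.73 [ 98. 281.]
0 [ 0.507 -0.06  -0.002] [248. 297.] [ 96. 285.]
10 [ 0.525 -0.06  -0.014] [249. 302.] [125. 284.]
20 [ 0.544 -0.06  -0.023] [249. 307.] [153. 284.]
30 [ 0.565 -0.06  -0.028] [248. 312.] [182. 283.]
```

```bash
python3 -m inch '0 0 0.002 0 0; 0 0 0.004 0 0; 0 0 0.006 0 0; 0 0 0.008 0 0; 0 0 0.008 0 0' 4
python3 - <<'E'
from fit import *
s=arm.observe();p=s["position"];print(s["clock"],np.round(p,4),np.round(s["force"],2),np.round(s["ft_torque"],2))
arm.get_image("scene");arm.get_image("wrist")
print([(cam,np.round(d["point"])) for cam in("scene","wrist") for d in arm.place_of(cam,"scoop_lip")[:1]])
for z in(0,.01,.02):
  for x in (.5,.51,.52):print(x,z,np.round(w2px("scene",(x,-.06,z))),np.round(w2px("wrist",(x,-.06,z))))
E
```

```text
clock: 30.8
position: [0.5835, -0.0602, 0.2453]
ee_rot: [-0.03, 3.14, 0.0]
force: [-0.0, -0.3, 3.5]
width: 0.348
gripper_force: 4.0
30.8 [ 0.5835 -0.0602  0.2453] [-0.04 -0.35  3.48] [ 0.06 -0.18  0.07]
[('scene', array([245., 296.])), ('wrist', array([ 96., 283.]))]
0.5 0 [248. 296.] [ 81. 286.]
0.51 0 [247. 298.] [ 99. 285.]
0.52 0 [245. 301.] [117. 285.]
0.5 0.01 [245. 296.] [ 80. 286.]
0.51 0.01 [243. 299.] [100. 285.]
0.52 0.01 [242. 301.] [118. 285.]
0.5 0.02 [241. 296.] [ 80. 286.]
0.51 0.02 [240. 299.] [100. 285.]
0.52 0.02 [238. 301.] [120. 285.]
```

```bash
python3 -m inch '0 0 0 0 0.07; 0 0 0 0 0.07; 0 0 0 0 0.07; 0 0 0 0 0.07; 0 0 0 0 0.07' 4 && python3 -m inch '0 0 -0.01 0 0.07; 0 0 -0.03 0 0.07; 0 0 -0.06 0 0.07; 0 0 -0.1 0 0.07; 0 0 -0.12 0 0.07' && python3 -m inch '-0 0 -0.01 0 0.07; 0 0 -0.02 0 0.07; 0 0 -0.02 0 0.07;0 0 -0.02 0 0.07'
python3 - <<'E'
from fit import *
s=arm.observe();p=s["position"];print(s["clock"],np.round(p,4),np.round(s["force"],2))
for cam in("wrist","scene","top"):
    arm.get_image(cam);v=seg(cam,"scoop",[.55,-.06,.03])
    if v:print(cam,v[2:],fit("scoop",(.547,-.06,.02),[(v[0],v[1],250 if cam=="wrist" else 420)]))
    for d in arm.silhouettes(cam,"plug_a"):print(cam,round(d["conf"],2),np.round(d["point"]),d["region"].sum(),np.round(px2w(cam,d["point"],.009),4))
    v=seg(cam,"tray_empty",[.516,.106,.01]);print(v and v[2:])
E
```

```text
clock: 31.5
position: [0.583, -0.0602, 0.2446]
ee_rot: [0.03, -3.141, -0.0]
force: [0.9, -0.1, -0.2]
width: 0.725
gripper_force: 0.0
clock: 32.0
position: [0.5836, -0.0605, 0.3687]
ee_rot: [-0.029, 3.137, -0.0]
force: [1.1, -0.4, -0.5]
width: 0.763
gripper_force: 0.0
clock: 32.4
position: [0.5828, -0.0601, 0.3838]
ee_rot: [0.03, -3.14, -0.0]
force: [0.7, 0.7, -0.4]
width: 0.762
gripper_force: 0.0
32.4 [ 0.5828 -0.0601  0.3838] [ 0.72  0.72 -0.36]
wrist (array([150., 281.]), 0.92) (array([ 0.54708592, -0.06120084,  0.0145948 ]), np.float64(0.050585128366947174))
wrist 0.74 [ 58. 448.] 268 [0.4718 0.0823 0.009 ]
wrist 0.62 [ 57. 469.] 367 [0.4708 0.1009 0.009 ]
wrist 0.59 [ 59. 501.] 368 [0.4717 0.1293 0.009 ]
(array([114., 467.]), 0.89)
scene (array([231., 315.]), 0.93) (array([ 0.5494533 , -0.06019743, -0.03799602]), np.float64(0.1280759871006012))
(array([220., 258.]), 0.81)
top (array([296., 392.]), 0.98) (array([ 0.67404562, -0.56060952,  2.06467967]), np.float64(1.754546046257019))
(array([189., 232.]), 0.75)
```

The wrist fit of the flat scoop model is tight, so the scoop lies flat at (0.547, −0.061), clear of the trays. All three plugs are in the empty tray. Handing in.

```bash
python3 -c "
from cell import arm
print(arm.sign_off())"
```

```text
the job is handed in; nothing more can be done
None
```

I handed the job in at about 32 s: by the last camera check all three plugs are in the empty tray and the scoop is flat on the bench clear of the trays, but I viewed 12 pictures, over the limit of 10.

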